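# Load a rod lens and lever its carrier home

### The arm

A 7-joint arm with a two-finger parallel gripper is mounted at the origin on the work surface. World frame = base frame: x ahead of the robot, y to its left, z up, the work surface at z = 0. Lengths are in m, angles in rad, forces in N, time in s.
With the tool pointing down it reaches from about 0.4 to 0.875 m from the base axis. Payload 6.5 kg.
Tool frame: the origin (TCP) lies midway between the tips of the shut fingers; the grasp point (between the pads) lies 19 mm behind it (env.grasp_offset is the distance from the TCP to the grasp point, in m); z points along the fingers, x is the direction in which the jaws open and shut, and the axes are right-handed (so a half turn about z gives the same grasp; the last joint's range is limited). The gripper opens to 85 mm and grips with 20 to 120 N. Pads are 22 mm wide; open, the fingers measure 114 mm over their backs; the gripper's body (76 mm by 85 mm) begins 54 mm behind the grasp point. The pads swing forward as they close: fully open they stand 13 mm farther back than shut.
Start: joints at [1.138, 0.536, -0.004, 1.538, 0.003, 1.067, -0.071], TCP at [0.233, -0.607, 0.231] pointing down, gripper open.
Joint ranges: [-2.7, 2.7], [-0.37, 2.16], [-1.27, 1.26], [0.24, 2.4], [-1.31, 4.45], [0.19, 1.91], [-2.76, 2.76]. Speed limits (rad/s): [2.39, 2.39, 3.14, 3.14, 3.14, 3.14, 3.14].

### API

Orientations are given as a 3x3 rotation matrix whose columns are the frame's x, y, z axes.
In Python, from bench import env, vision, workorder gives the robot as it stands.
- The arm moves only by the tool jog_arm, never from a script. Its argument "motion" is a list of rows, each a list of 3 entries, a list of its own where there are three numbers: the gripper's target within -1 to 1 (shut at 1, half-way at 0, fully open at -1), then the shift along the world's x, y, z in m, then the turn, a rotation vector about the world's x, y, z in rad. In form: [[claw, [dx, dy, dz], [wx, wy, wz]], ...]. A call has 1 to 12 rows; each row shifts and turns the commanded pose from where the row before left it; what a row does not reach is not made up. A row lasts 1/12 s, in which the tool goes at most 41.7 mm and 7.16 degrees, less where a joint would pass 70% of its speed; a pose out of reach is approached as far as the arm can. A call is refused whole if a number of a shift passes 0.0417 or a number of a turn 0.125, either way. A call with a gripper value outside its range is refused whole. The fingers move at their own pace and stop on an object; "squeeze" is the grip in N (left out, the last holds). Time passes only in rows, so rows that do not move let the fingers close. It gives the time, the measured TCP pose, the force and the opening at its end, in the units of the state.
- env.observe(): the state, without advancing time (a new reading comes with each control period).
- vision.read_camera(name): name is "scene" or "top" or "wrist"; returns (picture, depth): 480x640x3 uint8, red, green, blue; 480x640 float32, m along the optical axis (not along the pixel's ray), 0 where there is no reading.
- vision.camera_info(name): a dict with "mtx" (3x3 intrinsics, pixels), "camera_from_world" (4x4, takes a point from world to camera coordinates). Camera axes: x right, y down, z forward; pixel columns grow to the right and rows downward; lengths in m; the calibration is good to about 2 mm. A picture is of the moment at which its call begins: read the wrist's pose just before it. camera_info takes no time and is no camera call; for the wrist camera it gives the pose at the moment of the call.
- workorder.close_job(): hands the job in, once; it reports no verdict.
Trained networks look in the newest picture that a camera, given by its name, has taken for a name from the list of things; names that differ only in an ending like _2 or _b are one class to them, and where a whole thing is asked for, a point or a joint stands for the part that bears it (a point fixed in the world has none). Each returns a list of dicts, best first, with "conf" (0 to 1); they miss things now and then, are a little off and sometimes report something else, mostly with a low value. They report only what shows in the picture. A call takes as long as a camera call. They do not tell look-alikes from the thing itself.
- vision.outline_of(camera, label): "region" (480x640 bool, what is visible of it) and "location" ([column, row] in pixels, amid what is visible of it).
The state is a dict: "time_s": time; "joints": joint angles; "qvel": joint speeds; "joint_torque": joint torques, N m; "tcp_pos": TCP position; "orientation": TCP orientation; "contact_force": force on the tool from outside, world axes, zero at the start; "wrist_torque": the same for the moment, N m; "grip_width": finger opening in m.
Only numpy, scipy, OpenCV 4.12 (cv2) and the standard library are available. Lean on these libraries where they do the work, as an engineer would, in place of code of your own. Each camera call takes 0.05 s, during which the arm holds its last target.

### The job

Take the metal rod-lens barrel out of the white tray and lower it gently, without dropping it, into the V cradle of the raised carrier, centred and lying lengthwise, and let go of it while both ejector levers are still swung out. Then swing the two levers of the dock fully inward, until they stand upright, so that the carrier is pressed down level and home with the lens still lying in the cradle. Leave the other things on the bench where they are.

Things in the scene. Friction and masses are not known exactly. Their poses are not given: they have to be found in the camera images.
- dock: Fixed dock: grey plate 100 (x) x 200 (y) x 10 mm, origin at its underside's centre on the bench, left or right of the robot's centre line. Side rails at x = +-40 and end stops, tops 38 mm high. Ejector lever pivots at y = +75 (left) and -75 mm (right), 23 mm high, hinges along x. A sprung plate in the middle pushes the carrier up with 5 to 8 N; only the levers hold it down.
- lever_left (a joint): Angle (rad) of the lever at the dock's +y end: 0 = upright, fully in (a hard stop); it starts at about 0.7 = leaning outward, away from the dock's middle (0.75 is its outer stop). It stays where it is left (friction 0.12 N m, some 2 to 6 N pushed at the paddle).
- lever_right (a joint): The same for the lever at the dock's -y end: 0 = upright, fully in; starts at about 0.7, leaning outward to -y.
- lever_left_tip (a point): Middle of the black paddle at the upper end of the left lever, 62 mm from its pivot. Paddle 28 mm wide (dock's x), 8 mm thick, 24 mm long (50 to 74 mm from the pivot), on a 14 x 7 mm steel bar. Push its outer face towards the dock's middle. y axis: the paddle's thickness; z points away from the pivot.
- lever_right_tip (a point): The same for the right lever.
- carrier: Loose aluminium plate 70 (x) x 116 (y) x 4 mm, its end tabs (132 mm over all) held in the levers' forked feet, 2 mm play in the dock. Origin: centre of the underside, about 30 mm above the bench while raised, 21 mm when home; axes as the dock's. Two black 90 degree V saddles at y = +-30 mm, 10 mm thick, lips as high as the lens axis, 39 mm over the lips; free for fingers between them.
- cradle (a point): Where the centre of the lens lies when it rests in the cradle: 28 mm above the carrier's underside (24 mm above its upper face), axes as the carrier's; y runs along the cradle. Moves with the carrier.
- lens: Rod-lens barrel: a plain cylinder, 22 mm in diameter, 80 mm long, aluminium in the middle with dark ends, 60 to 120 g. Lies on its side in the tray and rolls if nudged. Origin at its centre; its y axis is the cylinder's axis (its x and z turn as it rolls).
- tray: Fixed white tray 170 x 170 mm, rim 14 mm high, walls and floor 4 mm thick; origin at the centre of its underside on the bench. It may stand left or right of the robot's centre line.
- lens_cap: black disc, 26 mm across, 10 mm high, lying in a corner of the tray; leave it there; origin at the centre of its underside
- objective: dark steel microscope objective standing on its wide end, 34 mm across, 48 mm high; bystander; origin at the centre of its underside
- spray_bottle: white bottle, 48 mm across, 120 mm high; bystander; origin at the centre of its underside
- dish: shallow white dish, 70 mm across, 16 mm high; bystander; origin at the centre of its underside
- gauge_case: grey case 70 x 110 x 30 mm; bystander; origin at the centre of its underside
- driver: screwdriver lying on the bench, 150 mm long; bystander
- wipes_box: white carton 120 x 220 x 70 mm at the left; bystander; origin at the centre of its underside
Things that resemble listed ones, but are neither listed nor needed, are in the scene too. There is more than one size of the lens; the job needs the smallest.

How it is judged:
By the outcome, as a careful person would: the job done as asked, in the order asked, and still so for the second after the job is handed in, with the robot touching nothing.
It also fails if it takes over 59 s, if anything falls off the work surface, if the arm or the gripper's body presses on something with over 40 N, if the wrist force passes 120 N, or if a joint passes its speed limit or range.

## Working session

There is one attempt and no reset: what is moved stays moved. The work goes in short steps, Python scripts to look and compute and a tool call to move; the robot and the scene stay as the last step left them, time stands still between calls to the robot, and variables do not carry over. Pictures are saved under pics/ and viewed, and the job is handed in when it is done.

Besides the shell and the picture viewer there is one more tool, called after "Call:" as a command line: name --argument value ..., lists and objects as JSON in quotes. jog_arm: Moves the arm, as the interface text tells. Its arguments: {"type":"object","properties":{"motion":{"type":"array","items":{"type":"array"}},"squeeze":{"type":"number"}},"required":["motion"]}

```bash
ls; mkdir -p pics
cat > h.py <<'E'
import numpy as np, cv2
from bench import env, vision, workorder
np.set_printoptions(precision=4,suppress=True)
def snap(name,fn=None):
    info=vision.camera_info(name)
    im,d=vision.read_camera(name)
    if fn: cv2.imwrite('pics/'+fn,cv2.cvtColor(im,cv2.COLOR_RGB2BGR))
    return im,d,info
def cloud(d,info):
    K=np.array(info['mtx']);T=np.linalg.inv(np.array(info['camera_from_world']))
    v,u=np.indices(d.shape)
    P=np.stack([(u-K[0,2])/K[0,0]*d,(v-K[1,2])/K[1,1]*d,d],-1)
    W=P@T[:3,:3].T+T[:3,3]
    W[d<=0]=np.nan
    return W
def proj(p,info):
    T=np.array(info['camera_from_world']);K=np.array(info['mtx'])
    c=T[:3,:3]@np.array(p)+T[:3,3]; q=K@c
    return q[:2]/q[2]
E
python3 - <<'E'
from h import *
for n in ['scene','top','wrist']:
    im,d,i=snap(n,n+'0.png'); np.savez('pics/%s0.npz'%n,im=im,d=d,K=i['mtx'],T=i['camera_from_world'])
o=env.observe(); print({k:o[k] for k in o}); print(env.grasp_offset)
E
```

```text
pics
{'time_s': 0.15, 'joints': array([ 1.1378,  0.537 , -0.0044,  1.5386,  0.0026,  1.0673, -0.0712]), 'qvel': array([ 0.0004, -0.0025, -0.0004, -0.0021,  0.0008,  0.0014,  0.0012]), 'joint_torque': array([  0.0016, -58.3788,   1.0497, -25.9352,   0.0125,   0.0065,
         0.    ]), 'tcp_pos': array([ 0.2329, -0.6063,  0.2306]), 'orientation': array([[ 0.3587, -0.9334, -0.0006],
       [-0.9334, -0.3587,  0.0012],
       [-0.0013,  0.0001, -1.    ]]), 'contact_force': array([-0.4827,  0.247 ,  0.0888]), 'wrist_torque': array([-0.0089, -0.0062,  0.0217]), 'grip_width': 0.08517459196999207}
0.0187
```

View pics/scene0.png

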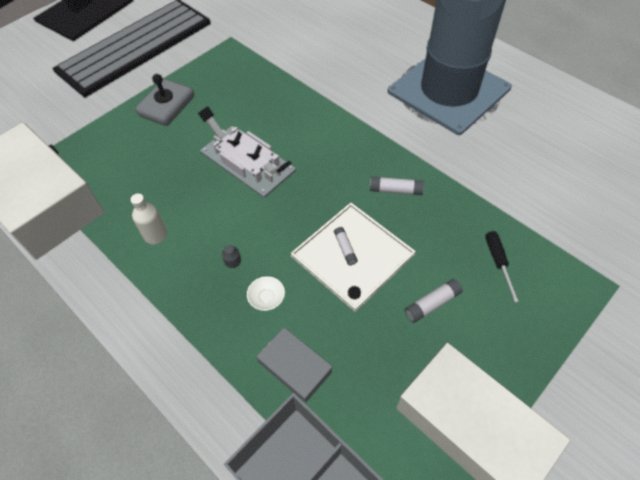

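View pics/top0.png

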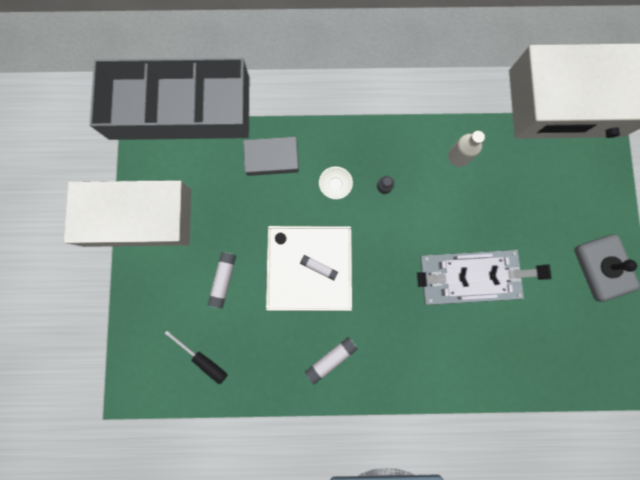

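View pics/wrist0.png

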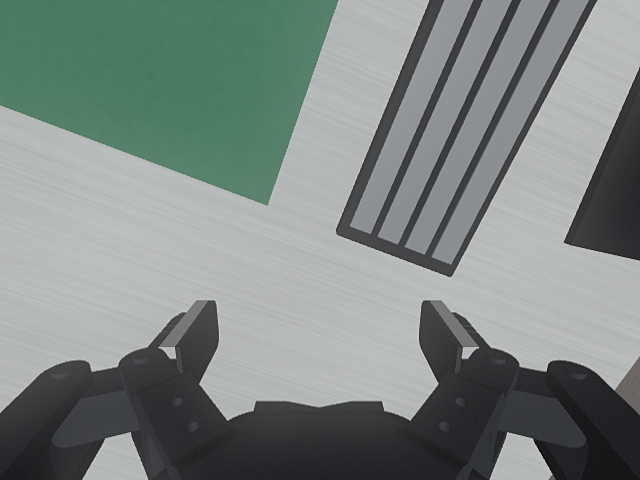

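The tray is at about (310,268) in the top view, with the small lens in it at (319,267). The dock is at (472,277), with paddles at (422,279) and (544,272). The larger look-alike barrels lie outside the tray.

```bash
cat > m1.py <<'E'
from h import *
im,d,i=snap('top'); W=cloud(d,i); np.savez('pics/top1.npz',im=im,d=d,W=W)
print(np.array(i['mtx']),np.array(i['camera_from_world']))
for l in ['lens','tray','dock','carrier','cradle','lever_left_tip','lever_right_tip']:
    for r in vision.outline_of('top',l)[:3]:
        m=r['region']; P=W[m]; P=P[~np.isnan(P[:,0])]
        c=P.mean(0) if len(P) else None
        x=cv2.minAreaRect(P[:,:2].astype(np.float32)*1000) if len(P)>4 else None
        print(l,round(r['conf'],2),r['location'],m.sum(),c,np.nanpercentile(P[:,2],[5,50,95]) if len(P) else '',x)
print(env.observe()['time_s'])
E
python3 m1.py
```

```text
[[433.9433   0.     323.0214]
 [  0.     433.9433 230.5451]
 [  0.       0.       1.    ]] [[-0.0158 -0.9999  0.0055  0.1217]
 [-0.9891  0.0148 -0.1465  0.5772]
 [ 0.1464 -0.0078 -0.9892  0.8192]
 [ 0.      0.      0.      1.    ]]
lens 0.85 [334.4, 358.2] 867 [0.327  0.1022 0.0269] [0.0195 0.0278 0.0312] ((325.97332763671875, 100.78472900390625), (30.125776290893555, 109.45465850830078), 36.63852310180664)
lens 0.8 [320.3, 268.7] 415 [0.5076 0.1216 0.0234] [0.0185 0.0238 0.0272] ((508.038818359375, 122.03300476074219), (79.04190826416016, 20.812070846557617), 62.627899169921875)
lens 0.74 [221.5, 276.6] 886 [0.4859 0.3144 0.0248] [0.0015 0.0272 0.0311] ((488.3731994628906, 319.3442077636719), (36.325565338134766, 110.56488800048828), 76.590087890625)
tray 0.66 [308.9, 270.3] 6521 [0.5066 0.1415 0.0047] [0.0011 0.0039 0.0135] ((508.4227600097656, 142.7417755126953), (173.00799560546875, 170.37429809570312), 88.4338150024414)
dock 0.81 [466.4, 254.3] 3341 [ 0.4846 -0.1878  0.0246] [0.0061 0.0116 0.0752] ((486.58331298828125, -210.37396240234375), (103.04778289794922, 296.0476989746094
[... 631 characters left out ...]
2  0.0347 0.0528] ((485.69598388671875, -191.85723876953125), (72.16815948486328, 132.31092834472656), 3.347928285598755)
lever_left_tip 0.53 [427.6, 278.1] 272 [ 0.4803 -0.0902  0.0572] [0.0314 0.0607 0.0797] ((479.7150573730469, -93.92495727539062), (26.419036865234375, 63.250335693359375), 0.8471707701683044)
lever_left_tip 0.41 [468.4, 255.9] 3121 [ 0.4837 -0.1869  0.0253] [0.0075 0.0117 0.0755] ((485.2813720703125, -209.08511352539062), (100.5022201538086, 293.4089050292969), 2.6766045093536377)
lever_right_tip 0.83 [540.9, 271.3] 375 [ 0.4892 -0.2913  0.0588] [0.0314 0.0643 0.0803] ((489.700927734375, -304.760986328125), (27.004261016845703, 106.03146362304688), 9.462945938110352)
0.55
```

Run:
```python
import cv2
im=cv2.imread('pics/top0.png')
a=cv2.resize(im[235:320,405:565],None,fx=5,fy=5,interpolation=cv2.INTER_CUBIC); cv2.imwrite('pics/dockcrop.png',a)
im=cv2.imread('pics/scene0.png')
a=cv2.resize(im[95:205,190:305],None,fx=5,fy=5,interpolation=cv2.INTER_CUBIC); cv2.imwrite('pics/dockcrop2.png',a)
```

```text
(no output)
```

View pics/dockcrop.png

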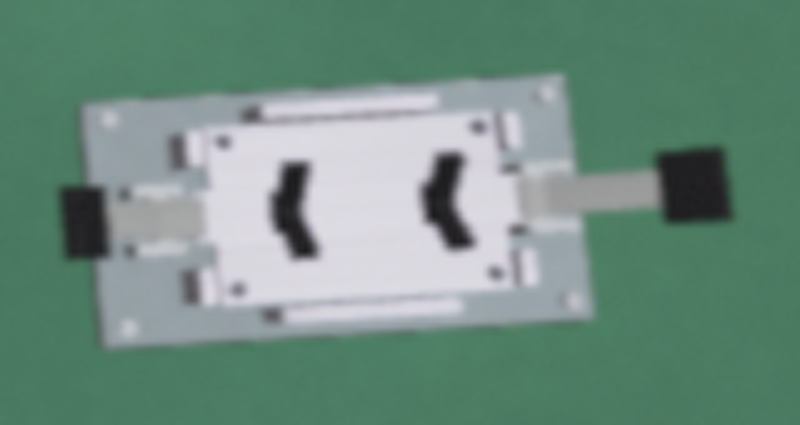

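View pics/dockcrop2.png

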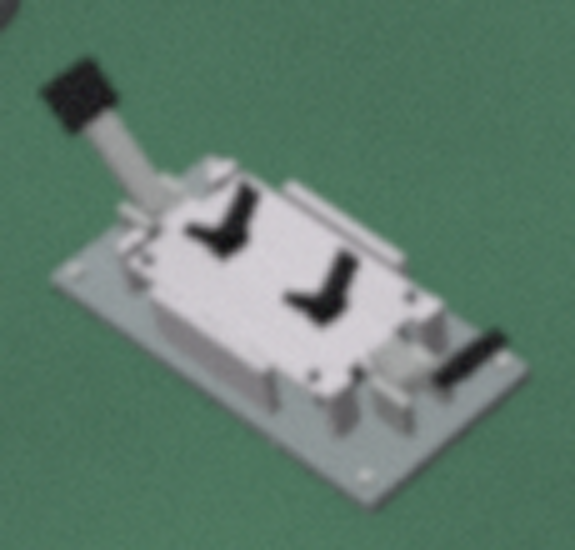

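Call:
jog_arm --motion '[[-1,[0.02,0.0335,0],[0,0,0.036]],[-1,[0.02,0.0335,0],[0,0,0.036]],[-1,[0.02,0.0335,0],[0,0,0.036]],[-1,[0.02,0.0335,0],[0,0,0.036]],[-1,[0.02,0.0335,0],[0,0,0.036]],[-1,[0.02,0.0335,0],[0,0,0.036]],[-1,[0.02,0.0335,0],[0,0,0.036]],[-1,[0.02,0.0335,0],[0,0,0.036]],[-1,[0.02,0.0335,0],[0,0,0.036]],[-1,[0.02,0.0335,0],[0,0,0.036]],[-1,[0.0075,0.0393,0],[0,0,0.036]],[-1,[0,0,0],[0,0,0]]]' --squeeze 30

```text
time_s: 1.55
tcp_pos: [0.4434, -0.2238, 0.2316]
orientation: [[0.7, -0.714, 0.001], [-0.714, -0.7, 0.004], [-0.002, -0.004, -1.0]]
contact_force: [-0.3, 0.2, -0.2]
grip_width: 0.0852
```

Run:
```python
from h import *
im,d,i=snap('wrist','w1.png'); W=cloud(d,i); np.savez('pics/w1.npz',im=im,d=d,W=W,K=i['mtx'],T=i['camera_from_world'])
o=env.observe();print(o['time_s'],o['tcp_pos'],o['orientation'],o['joints'])
```

```text
1.6 [ 0.4421 -0.228   0.2316] [[ 0.6968 -0.7172  0.0007]
 [-0.7172 -0.6968  0.0015]
 [-0.0005 -0.0015 -1.    ]] [ 0.6003  0.2903 -0.2544  1.9226  0.0874  0.9392 -0.4954]
```

View pics/w1.png

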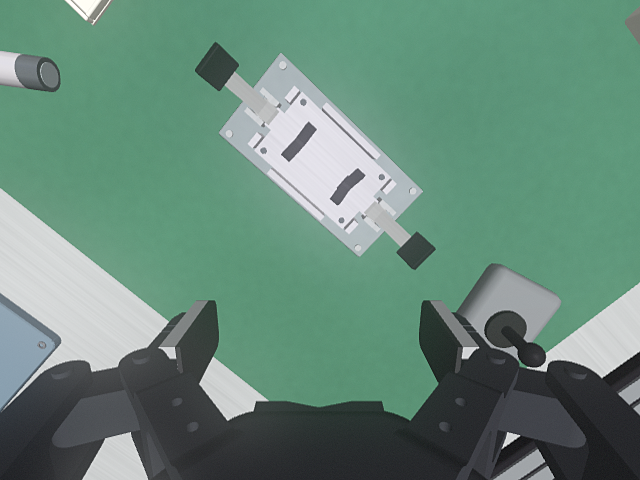

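The wrist picture shows the whole dock, centred near (320,155), with both levers out: paddles at (217,67) and (416,250). I'll fit the plate from depth.

```bash
cat > fit.py <<'E'
from h import *
def rect(P,x0=0):
    r=cv2.minAreaRect((P[:,:2]*1000).astype(np.float32)); return r
z=np.load('pics/w1.npz'); W=z['W']
m=(np.abs(W[...,0]-.484)<.09)&(np.abs(W[...,1]+.193)<.16)
def comp(lo,hi):
    k=(m&(W[...,2]>lo)&(W[...,2]<hi)).astype(np.uint8)
    n,l,s,c=cv2.connectedComponentsWithStats(k)
    for j in np.argsort(-s[1:,4])[:4]+1:
        P=W[l==j]; print(lo,hi,s[j,4],c[j],P.mean(0),rect(P))
print(np.nanpercentile(W[m][:,2],[5,25,50,75,95]))
comp(.030,.0362); comp(.006,.015); comp(.006,.2); comp(.06,.09); comp(.040,.056)
z=np.load('pics/top1.npz'); W=z['W']
m=(np.abs(W[...,0]-.484)<.09)&(np.abs(W[...,1]+.193)<.16)
print('top');comp(.030,.0362); comp(.006,.015);comp(.06,.09); comp(.040,.056)
E
python3 fit.py
```

```text
[-0.0003  0.0018  0.2817  0.3118  0.3262]
0.03 0.0362 8350 [323.8661 162.8369] [ 0.4878 -0.1882  0.0341] ((487.5144348144531, -198.13967895507812), (70.23175811767578, 153.22811889648438), 2.466609001159668)
0.03 0.0362 425 [261.6753 106.2494] [ 0.4839 -0.1097  0.0321] ((483.5787048339844, -109.23180389404297), (27.888378143310547, 19.81162452697754), 2.193437337875366)
0.03 0.0362 64 [296.2812 190.375 ] [ 0.4499 -0.1868  0.0335] ((449.7309265136719, -188.2216796875), (1.2071583271026611, 68.38185119628906), 2.8618006706237793)
0.03 0.0362 20 [342.6 127.5] [ 0.5236 -0.1773  0.0331] ((523.7920532226562, -177.2957305908203), (0.527155339717865, 22.509838104248047), 2.3170523643493652)
0.006 0.015 3538 [336.2809 127.225 ] [ 0.5215 -0.1754  0.0096] ((515.5330810546875, -185.5560302734375), (43.14101791381836, 199.8069610595703), 2.5418155193328857)
0.006 0.015 2859 [291.5369 178.7314] [ 0.4522 -0.1783  0.0095] ((457.8892517089844, -188.22573852539062), (41.85488510131836, 200.4244384765625), 2.6009347438812256)
0.006 0.015 16 [357.5 144.5] [ 0.5247 -0.2     0.0113] ((524.681884765625, -1
[... 3051 characters left out ...]
(487.9033508300781, -290.964111328125), (0.0, 0.0), 0.0)
0.04 0.056 100 [494.06 275.3 ] [ 0.4851 -0.2181  0.0492] ((485.5810546875, -218.5690155029297), (34.94981384277344, 10.852992057800293), 1.991323471069336)
0.04 0.056 92 [463.3478 276.8261] [ 0.4831 -0.1583  0.0487] ((481.95166015625, -159.26866149902344), (32.964656829833984, 10.89938735961914), 2.292030096054077)
0.04 0.056 79 [526.2785 273.1266] [ 0.4884 -0.2818  0.0479] ((488.6522521972656, -281.5787353515625), (13.421245574951172, 19.59489631652832), 3.670170545578003)
0.04 0.056 38 [431.6579 279.0526] [ 0.4798 -0.0967  0.0476] ((479.95977783203125, -97.32723999023438), (11.724408149719238, 15.861753463745117), 0.6506161093711853)
```

Call:
jog_arm --motion '[[-1,[0.0056,0.0388,-0.005],[0,0,0.0413]],[-1,[0.0056,0.0388,-0.005],[0,0,0.0413]],[-1,[0.0056,0.0388,-0.005],[0,0,0.0413]],[-1,[0.0056,0.0388,-0.005],[0,0,0.0413]],[-1,[0.0056,0.0388,-0.005],[0,0,0.0413]],[-1,[0.0056,0.0388,-0.005],[0,0,0.0413]],[-1,[0.0056,0.0388,-0.005],[0,0,0.0413]],[-1,[0.0056,0.0388,-0.005],[0,0,0.0413]],[-1,[0,0,0],[0,0,0]],[-1,[0,0,0],[0,0,0]],[-1,[0,0,0],[0,0,0]]]'

```text
time_s: 2.52
tcp_pos: [0.4856, 0.0764, 0.1912]
orientation: [[0.887, -0.461, -0.0], [-0.461, -0.887, -0.001], [0.0, 0.001, -1.0]]
contact_force: [0.1, -1.0, 0.0]
grip_width: 0.0857
```

```bash
cat > m2.py <<'E'
from h import *
import sys
fn=sys.argv[1]
im,d,i=snap('wrist',fn+'.png'); W=cloud(d,i); np.savez('pics/'+fn+'.npz',im=im,d=d,W=W,K=i['mtx'],T=i['camera_from_world'])
o=env.observe();print(o['time_s'],o['tcp_pos'],o['orientation'],o['joints'])
m=(np.abs(W[...,0]-.508)<.06)&(np.abs(W[...,1]-.122)<.06)&(W[...,2]>.008)&(W[...,2]<.04)
n,l,s,c=cv2.connectedComponentsWithStats(m.astype(np.uint8))
for j in np.argsort(-s[1:,4])[:2]+1:
    P=W[l==j]; print(s[j,4],c[j],P.mean(0),np.percentile(P[:,2],[2,50,98]),cv2.minAreaRect((P[:,:2]*1000).astype(np.float32)))
    Q=P[P[:,2]>np.percentile(P[:,2],98)-.004]; print(cv2.minAreaRect((Q[:,:2]*1000).astype(np.float32)))
E
python3 m2.py w2
```

```text
2.5667 [0.4856 0.0758 0.1912] [[ 0.8867 -0.4624 -0.0003]
 [-0.4624 -0.8867 -0.0012]
 [ 0.0003  0.0012 -1.    ]] [ 0.1257  0.359  -0.4508  1.9659  0.2046  0.861  -0.915 ]
2193 [317.5764 165.0793] [0.511  0.1253 0.0233] [0.017  0.024  0.0266] ((510.4876403808594, 124.21887969970703), (78.91631317138672, 21.633628845214844), 62.25971984863281)
((510.6728515625, 124.07530212402344), (78.83348083496094, 17.500215530395508), 62.30387878417969)
253 [331.2885 232.0237] [0.4931 0.0629 0.0118] [0.0082 0.0123 0.0145] ((501.3680419921875, 62.86088943481445), (2.260139226913452, 105.9437255859375), 89.55989074707031)
((501.3680419921875, 62.86088943481445), (2.260139226913452, 105.9437255859375), 89.55989074707031)
```

View pics/w2.png

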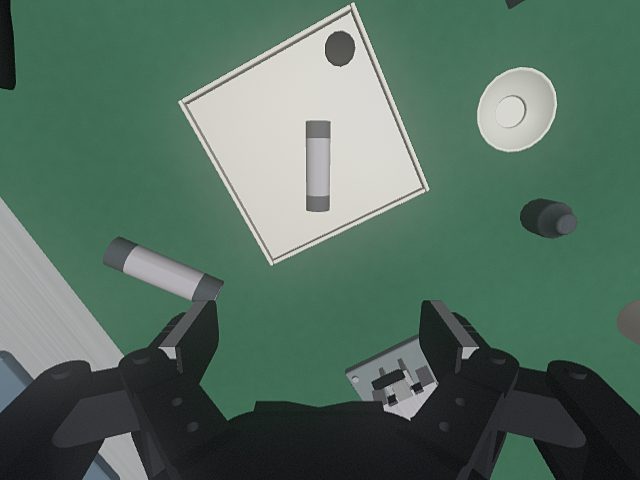

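Call:
jog_arm --motion '[[-0.3,[0.0121,0.0239,-0.01],[0,0,0]],[-0.3,[0.0121,0.0239,-0.01],[0,0,0]],[-0.3,[0,0,-0.03],[0,0,0]],[-0.3,[0,0,-0.03],[0,0,0]],[-0.3,[0,0,-0.03],[0,0,0]],[-0.3,[0,0,-0.02],[0,0,0]],[-0.3,[0,0,0],[0,0,0]],[-0.3,[0,0,0],[0,0,0]],[-0.3,[0,0,0],[0,0,0]]]'

```text
time_s: 3.32
tcp_pos: [0.5108, 0.1249, 0.0626]
orientation: [[0.887, -0.461, 0.002], [-0.461, -0.887, 0.0], [0.002, -0.001, -1.0]]
contact_force: [0.7, 0.4, 0.3]
grip_width: 0.0556
```

```bash
python3 m2.py w3
```

```text
3.3667 [0.5111 0.1253 0.0629] [[ 0.8874 -0.4609  0.0028]
 [-0.4609 -0.8875  0.0004]
 [ 0.0023 -0.0016 -1.    ]] [-0.038   0.6113 -0.3695  1.9576  0.3589  0.6333 -1.1173]
4958 [316.9004 270.9726] [0.5119 0.1274 0.0231] [0.016  0.024  0.0263] ((510.0668640136719, 123.93731689453125), (80.86599731445312, 22.072376251220703), 62.305381774902344)
((510.14227294921875, 124.20252990722656), (80.1218032836914, 18.027681350708008), 61.74113082885742)
693 [326.8095 364.9322] [0.4854 0.0631 0.0114] [0.0082 0.0116 0.0144] ((486.72174072265625, 63.19838333129883), (2.8399252891540527, 77.25977325439453), 89.55696105957031)
((486.620849609375, 62.852996826171875), (2.8174071311950684, 77.050537109375), 88.98467254638672)
```

View pics/w3.png

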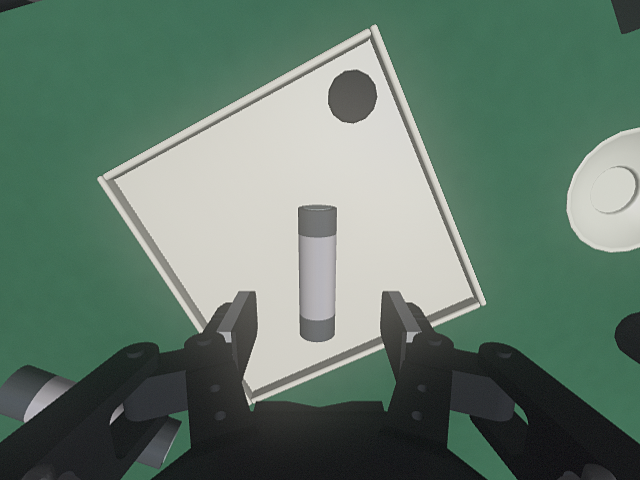

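The lens lies between the fingers, centred at (317,272), and the fit puts it at (0.510, 0.124). Next I descend and grip.

Call:
jog_arm --motion '[[-0.3,[-0.001,-0.0013,-0.018],[0,0,0]],[-0.3,[0,0,-0.018],[0,0,0]],[-0.3,[0,0,-0.012],[0,0,0]],[-0.3,[0,0,-0.005],[0,0,0]],[-0.3,[0,0,0],[0,0,0]],[-0.3,[0,0,0],[0,0,0]],[-0.3,[0,0,0],[0,0,0]]]'

```text
time_s: 3.95
tcp_pos: [0.5094, 0.1247, 0.0092]
orientation: [[0.888, -0.46, 0.002], [-0.46, -0.888, 0.0], [0.001, -0.001, -1.0]]
contact_force: [-0.4, -1.2, 0.1]
grip_width: 0.0554
```

Call:
jog_arm --motion '[[0.2,[0,0,0],[0,0,0]],[0.5,[0,0,0],[0,0,0]],[0.7,[0,0,0],[0,0,0]],[0.8,[0,0,0],[0,0,0]],[0.9,[0,0,0],[0,0,0]],[0.9,[0,0,0],[0,0,0]],[0.9,[0,0,0],[0,0,0]],[0.9,[0,0,0],[0,0,0]]]' --squeeze 35

```text
time_s: 4.62
tcp_pos: [0.5089, 0.1245, 0.0089]
orientation: [[0.888, -0.46, 0.001], [-0.46, -0.888, -0.0], [0.001, -0.0, -1.0]]
contact_force: [-1.5, -0.1, 5.5]
grip_width: 0.0204
```

Call:
jog_arm --motion '[[0.9,[0,0,0.005],[0,0,0]],[0.9,[0,0,0.015],[0,0,0]],[0.9,[0,0,0.025],[0,0,0]],[0.9,[0,0,0.03],[0,0,0]],[0.9,[0,0,0.03],[0,0,0]],[0.9,[0,0,0.02],[0,0,0]],[0.9,[0,0,0.01],[0,0,0]],[0.9,[0,0,0],[0,0,0]],[0.9,[0,0,0],[0,0,0]]]'

```text
time_s: 5.37
tcp_pos: [0.5083, 0.1241, 0.1428]
orientation: [[0.888, -0.46, -0.0], [-0.46, -0.888, -0.0], [-0.0, 0.0, -1.0]]
contact_force: [-0.1, -0.7, -1.7]
grip_width: 0.0211
```

```bash
cat > m3.py <<'E'
from h import *
import sys
fn=sys.argv[1]
o=env.observe()
im,d,i=snap('wrist',fn+'.png'); W=cloud(d,i); np.savez('pics/'+fn+'.npz',im=im,d=d,W=W,K=i['mtx'],T=i['camera_from_world'])
R=o['orientation'];t=o['tcp_pos']
print(o['time_s'],t,o['contact_force'],o['grip_width'])
L=(W-t)@R   # tool frame
m=(np.abs(L[...,0])<.009)&(np.abs(L[...,1])<.055)&(L[...,2]>-.025)&(L[...,2]<.02)
n,l,s,c=cv2.connectedComponentsWithStats(m.astype(np.uint8))
for j in np.argsort(-s[1:,4])[:3]+1:
    P=L[l==j]; print(s[j,4],c[j],'mean',P.mean(0),'min',P.min(0),'max',P.max(0))
    for y0 in np.arange(-.05,.05,.01):
        Q=P[(P[:,1]>y0)&(P[:,1]<y0+.01)]
        if len(Q)>5: print('  y %.3f n%d zmin %.4f xmean %.4f'%(y0,len(Q),np.percentile(Q[:,2],3),Q[:,0].mean()))
E
python3 m3.py w4
```

```text
5.3667 [0.5083 0.1241 0.1428] [-0.1035 -0.6568 -1.6695] 0.021089321679584966
7691 [317.1837 310.3275] mean [ 0.0001 -0.0053 -0.0147] min [-0.009  -0.0404 -0.0186] max [0.009  0.0405 0.0059]
  y -0.050 n206 zmin -0.0138 xmean 0.0005
  y -0.040 n1322 zmin -0.0172 xmean 0.0000
  y -0.030 n1053 zmin -0.0172 xmean 0.0001
  y -0.020 n981 zmin -0.0172 xmean 0.0001
  y -0.010 n937 zmin -0.0172 xmean 0.0000
  y 0.000 n876 zmin -0.0172 xmean 0.0001
  y 0.010 n821 zmin -0.0172 xmean 0.0000
  y 0.020 n797 zmin -0.0171 xmean 0.0000
  y 0.030 n694 zmin -0.0171 xmean 0.0002
```

View pics/w4.png

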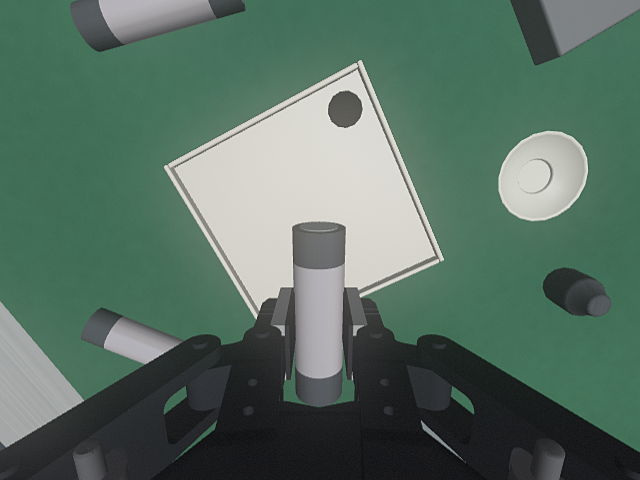

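Call:
jog_arm --motion '[[0.9,[-0.0019,-0.0376,0.0045],[0,0,0.0475]],[0.9,[-0.0019,-0.0376,0.0045],[0,0,0.0475]],[0.9,[-0.0019,-0.0376,0.0045],[0,0,0.0475]],[0.9,[-0.0019,-0.0376,0.0045],[0,0,0.0475]],[0.9,[-0.0019,-0.0376,0.0045],[0,0,0.0475]],[0.9,[-0.0019,-0.0376,0.0045],[0,0,0.0475]],[0.9,[-0.0019,-0.0376,0.0045],[0,0,0.0475]],[0.9,[-0.0019,-0.0376,0.0045],[0,0,0.0475]],[0.9,[-0.0019,-0.0376,0.0045],[0,0,0.0475]],[0.9,[-0.0019,-0.0376,0.0045],[0,0,0.0475]],[0.9,[-0.0019,-0.0376,0.0045],[0,0,0.0475]],[0.9,[0,0,0],[0,0,0]]]'

```text
time_s: 6.42
tcp_pos: [0.4848, -0.2989, 0.1912]
orientation: [[0.999, 0.036, -0.002], [0.036, -0.999, -0.004], [-0.003, 0.004, -1.0]]
contact_force: [-0.0, -1.4, -1.2]
grip_width: 0.0205
```

Call:
jog_arm --motion '[[0.9,[0,0,0],[0,0,0]],[0.9,[0,0,0],[0,0,0]],[0.9,[0,0,0],[0,0,0]]]'

```text
time_s: 6.67
tcp_pos: [0.4875, -0.2872, 0.1916]
orientation: [[0.999, 0.047, -0.002], [0.047, -0.999, 0.002], [-0.002, -0.002, -1.0]]
contact_force: [0.3, -0.2, -2.1]
grip_width: 0.0204
```

```bash
python3 m3.py w5|head -4; sed -i "s#pics/w1.npz#pics/'+__import__('sys').argv[1]+'.npz#" fit.py; python3 fit.py w5|sed '/^top/,$d'
```

```text
6.6667 [ 0.4875 -0.2872  0.1916] [ 0.2567 -0.2186 -2.0717] 0.020432223266694294
7693 [316.3644 310.082 ] mean [ 0.0001 -0.0049 -0.0147] min [-0.009  -0.0402 -0.0184] max [0.009  0.0403 0.0058]
  y -0.040 n1478 zmin -0.0171 xmean 0.0002
  y -0.030 n1052 zmin -0.0172 xmean 0.0002
[-0.0002  0.0102  0.2353  0.2712  0.2851]
0.03 0.0362 11538 [322.1367 104.6864] [ 0.4867 -0.184   0.0342] ((486.8428955078125, -186.74127197265625), (70.31261444091797, 131.03561401367188), 2.634474754333496)
0.03 0.0362 236 [321.5763 201.8814] [ 0.4901 -0.2628  0.0332] ((490.0575866699219, -263.07916259765625), (15.211631774902344, 15.193784713745117), 2.6451256275177)
0.03 0.0362 225 [322.7911   6.1467] [ 0.4836 -0.1123  0.0326] ((483.8243713378906, -112.83381652832031), (15.486641883850098, 9.951884269714355), 0.3551866114139557)
0.03 0.0362 106 [334.5189 203.6509] [ 0.5018 -0.2643  0.0308] ((501.7480773925781, -264.2840270996094), (4.58270788192749, 19.017404556274414), 3.4949376583099365)
0.006 0.015 3579 [281.7854 115.9754] [ 0.4514 -0.1956  0.0096] ((457.88519287109375, -194.3162841796875), (41.88478469
[... 1095 characters left out ...]
39886475, 0.7231776118278503), 4.780068874359131)
0.04 0.056 631 [323.5848  66.5578] [ 0.4863 -0.1577  0.0495] ((486.9541015625, -157.117431640625), (35.171085357666016, 10.406673431396484), 2.0833113193511963)
0.04 0.056 447 [321.8277 148.0358] [ 0.4879 -0.217   0.0495] ((488.00250244140625, -216.955810546875), (28.4243221282959, 9.466207504272461), 2.708376407623291)
0.04 0.056 105 [321.6286 217.219 ] [ 0.4906 -0.2747  0.0427] ((490.50750732421875, -274.3420715332031), (5.660363674163818, 13.284085273742676), 89.19670104980469)
0.04 0.056 62 [321.9516  17.871 ] [ 0.4834 -0.1228  0.0407] ((484.2337646484375, -123.18804931640625), (15.048800468444824, 3.7098922729492188), 2.6525676250457764)
```

View pics/w5.png

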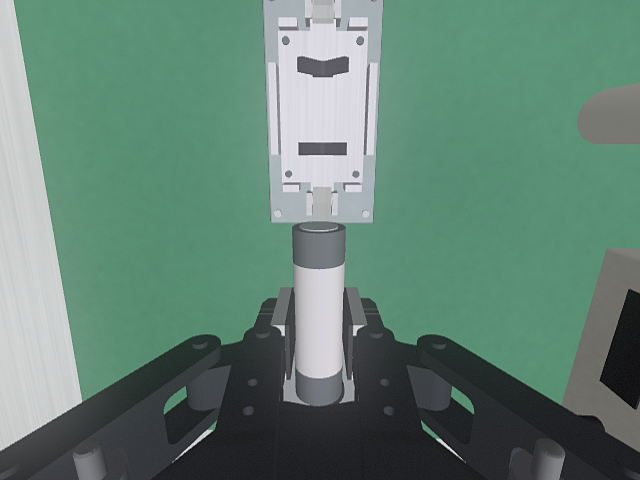

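Both wrist views agree: the cradle is at (0.487, -0.187) with yaw 2.6°. Saddles show at (323,67) and (322,148), and the lens is held straight and level.

Call:
jog_arm --motion '[[0.9,[0,0.0334,0],[0,0,0]],[0.9,[0,0.0334,0],[0,0,0]],[0.9,[-0.0005,0.0334,0],[0,0,0]],[0.9,[0,0,-0.025],[0,0,0]],[0.9,[0,0,-0.035],[0,0,0]],[0.9,[0,0,-0.035],[0,0,0]],[0.9,[0,0,-0.02],[0,0,0]],[0.9,[0,0,-0.01],[0,0,0]],[0.9,[0,0,0],[0,0,0]],[0.9,[0,0,0],[0,0,0]],[0.9,[0,0,0],[0,0,0]],[0.9,[0,0,0],[0,0,0]]]'

```text
time_s: 7.72
tcp_pos: [0.4884, -0.1892, 0.0693]
orientation: [[0.999, 0.045, 0.003], [0.045, -0.999, -0.001], [0.003, 0.001, -1.0]]
contact_force: [-0.3, -0.4, -0.5]
grip_width: 0.0204
```

Call:
jog_arm --motion '[[0.9,[-0.0012,0.002,-0.004],[0,0,0]],[0.9,[0,0,-0.004],[0,0,0]],[0.9,[0,0,-0.004],[0,0,0]],[0.9,[0,0,0],[0,0,0]],[0.9,[0,0,0],[0,0,0]],[0.9,[0,0,0],[0,0,0]]]'

```text
time_s: 8.22
tcp_pos: [0.486, -0.187, 0.0557]
orientation: [[0.999, 0.045, -0.0], [0.045, -0.999, 0.0], [-0.0, -0.0, -1.0]]
contact_force: [-0.5, 1.1, -1.8]
grip_width: 0.0205
```

```bash
python3 m3.py w6|head -4
python3 - <<'E'
from h import *
im,d,i=snap('scene'); cv2.imwrite('pics/s6.png',cv2.cvtColor(cv2.resize(im[60:220,150:330],None,fx=4,fy=3.7),cv2.COLOR_RGB2BGR))
E
```

```text
8.2167 [ 0.486  -0.187   0.0557] [-0.4812  1.0598 -1.7878] 0.020457201153517863
7678 [316.3054 310.1499] mean [ 0.0001 -0.0049 -0.0147] min [-0.009  -0.0401 -0.0187] max [0.009  0.0405 0.0061]
  y -0.050 n8 zmin -0.0124 xmean 0.0009
  y -0.040 n1480 zmin -0.0172 xmean 0.0001
```

View pics/s6.png

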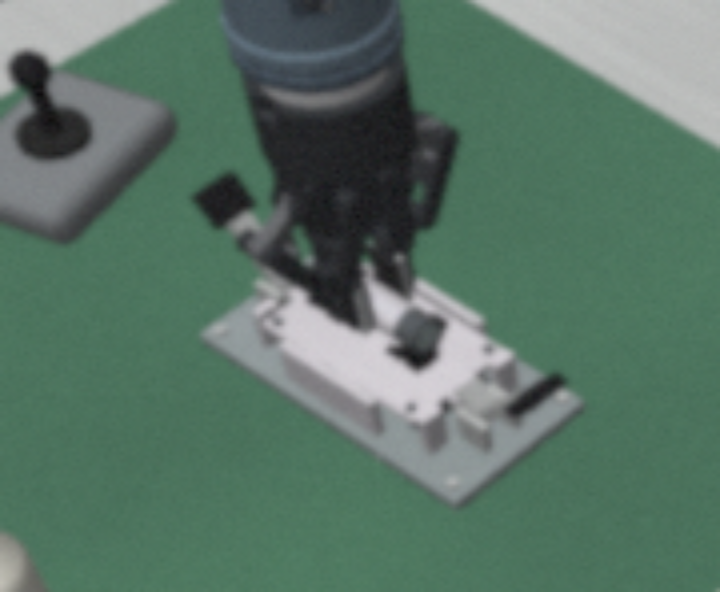

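View pics/w6.png

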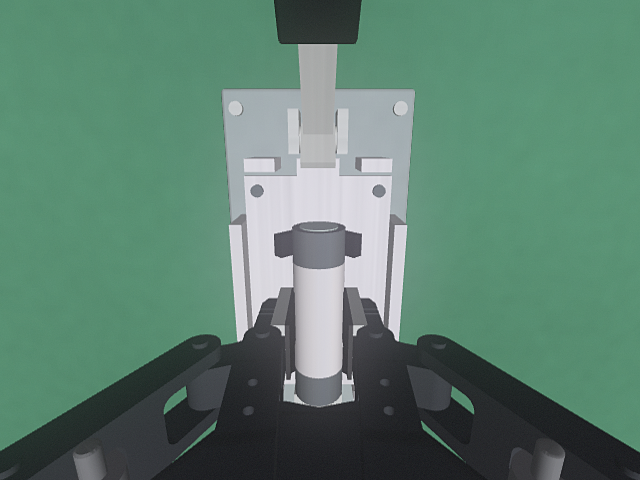

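The lens end at (318,240) sits inside the V saddle and lines up with the dock. Lowering slowly now.

Call:
jog_arm --motion '[[0.9,[0.0005,0,-0.001],[0,0,0]],[0.9,[0,0,-0.001],[0,0,0]],[0.9,[0,0,-0.001],[0,0,0]],[0.9,[0,0,0],[0,0,0]],[0.9,[0,0,0],[0,0,0]]]'

```text
time_s: 8.73
tcp_pos: [0.4865, -0.187, 0.0528]
orientation: [[0.999, 0.045, -0.0], [0.045, -0.999, -0.0], [-0.0, 0.0, -1.0]]
contact_force: [-1.1, 0.0, 0.7]
grip_width: 0.0203
```

Call:
jog_arm --motion '[[0.9,[0,0,-0.001],[0,0,0]],[0.9,[0,0,0],[0,0,0]],[0.9,[0,0,0],[0,0,0]]]'

```text
time_s: 8.98
tcp_pos: [0.4865, -0.187, 0.0518]
orientation: [[0.999, 0.045, -0.0], [0.045, -0.999, -0.0], [-0.0, 0.0, -1.0]]
contact_force: [-1.3, 0.0, 1.9]
grip_width: 0.0205
```

Call:
jog_arm --motion '[[0.5,[0,0,0],[0,0,0]],[0.4,[0,0,0],[0,0,0]],[0.3,[0,0,0],[0,0,0]],[0.2,[0,0,0],[0,0,0]],[0.1,[0,0,0],[0,0,0]],[0,[0,0,0],[0,0,0]],[0,[0,0,0],[0,0,0]],[0,[0,0,0],[0,0,0]],[0,[0,0,0],[0,0,0]]]'

```text
time_s: 9.73
tcp_pos: [0.4865, -0.187, 0.0518]
orientation: [[0.999, 0.045, -0.0], [0.045, -0.999, -0.0], [-0.0, 0.0, -1.0]]
contact_force: [1.3, -0.3, 0.4]
grip_width: 0.0426
```

```bash
python3 m3.py w7|head -4
```

```text
9.7333 [ 0.4865 -0.187   0.0518] [ 1.2761 -0.3363  0.4184] 0.04257155709440696
9280 [316.1127 292.8359] mean [ 0.     -0.0116 -0.0099] min [-0.009  -0.055  -0.0189] max [0.009  0.0404 0.0199]
  y -0.050 n803 zmin 0.0165 xmean 0.0001
  y -0.040 n1787 zmin -0.0178 xmean 0.0001
```

View pics/w7.png

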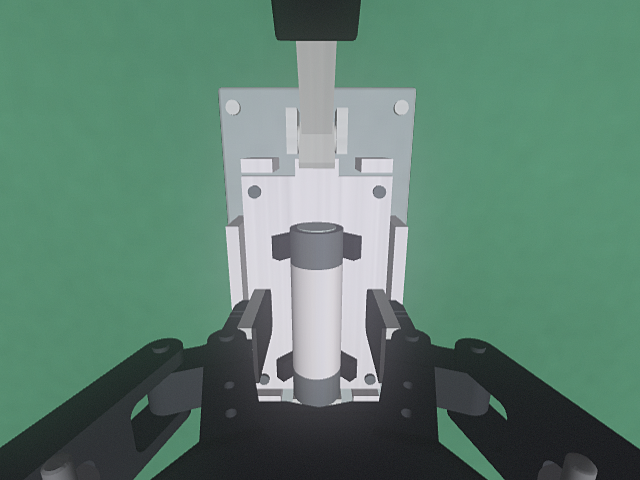

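The lens is free and rests in both saddles, (317,245) and (317,370), with the left lever still out at (316,20). Rising, then going round outside the left paddle.

Call:
jog_arm --motion '[[-0.1,[0,0,0.01],[0,0,0]],[-0.1,[0,0,0.025],[0,0,0]],[-0.1,[0,0,0.035],[0,0,0]],[-0.1,[0,0,0.03],[0,0,0]],[0.3,[0,0,0.02],[0,0,0]],[1,[-0.0015,0.038,0],[0,0,0]],[1,[-0.002,0.038,0],[0,0,0]],[1,[-0.0015,0.038,0],[0,0,0]],[1,[-0.0015,0.04,0],[0,0,0]],[1,[0,0,0],[0,0,0]],[1,[0,0,0],[0,0,0]],[1,[0,0,0],[0,0,0]]]'

```text
time_s: 10.78
tcp_pos: [0.4801, -0.0334, 0.1723]
orientation: [[0.999, 0.045, 0.0], [0.045, -0.999, -0.001], [0.0, 0.001, -1.0]]
contact_force: [0.6, -0.8, -0.4]
grip_width: 0.0
```

Run:
```python
from h import *
im,d,i=snap('scene'); cv2.imwrite('pics/s8.png',cv2.cvtColor(cv2.resize(im[60:220,150:330],None,fx=4,fy=3.7),cv2.COLOR_RGB2BGR))
o=env.observe();print(o['tcp_pos'],o['grip_width'])
im,d,i=snap('top'); W=cloud(d,i)
for lo,hi in((.056,.075),):
    k=((np.abs(W[...,0]-.484)<.03)&(np.abs(W[...,1]+.19)<.06)&(W[...,2]>lo)&(W[...,2]<hi))
    P=W[k]; print(len(P),P.mean(0),P[:,2].max(),cv2.minAreaRect((P[:,:2]*1000).astype(np.float32)))
```

```text
[ 0.48   -0.0342  0.1721] -0.00021755841647814607<stdin>:7: RuntimeWarning: Mean of empty slice.
  ret = um.true_divide(
Traceback (most recent call last):
ValueError: zero-size array to reduction operation maximum which has no identity
```

View pics/s8.png

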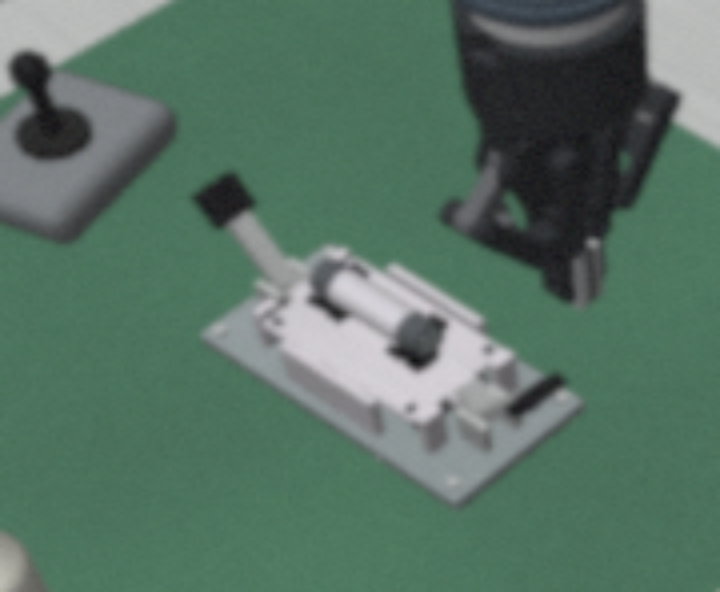

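The scene view shows the lens lying in the cradle with both levers out. I'll lower outside the left paddle and push in stages.

Call:
jog_arm --motion '[[1,[0,0,-0.03],[0,0,0]],[1,[0,0,-0.035],[0,0,0]],[1,[0,0,-0.025],[0,0,0]],[1,[0,0,-0.015],[0,0,0]],[1,[0,0,0],[0,0,0]],[1,[0,0,0],[0,0,0]]]'

```text
time_s: 11.38
tcp_pos: [0.4796, -0.034, 0.0665]
orientation: [[0.999, 0.043, -0.002], [0.043, -0.999, -0.0], [-0.002, 0.0, -1.0]]
contact_force: [0.5, -1.0, -0.1]
grip_width: 0.0003
```

Call:
jog_arm --motion '[[1,[0.0002,-0.005,0],[0,0,0]],[1,[0.0002,-0.004,0],[0,0,0]],[1,[0.0002,-0.004,0],[0,0,0]],[1,[0.0002,-0.004,0],[0,0,0]],[1,[0,-0.004,0],[0,0,0]],[1,[0,0,0],[0,0,0]]]'

```text
time_s: 11.88
tcp_pos: [0.4819, -0.0514, 0.068]
orientation: [[0.999, 0.046, 0.003], [0.046, -0.999, 0.003], [0.003, -0.003, -1.0]]
contact_force: [-1.6, 7.6, 7.1]
grip_width: -0.0001
```

Call:
jog_arm --motion '[[1,[0.0002,-0.004,0],[0,0,0]],[1,[0.0002,-0.004,0],[0,0,0]],[1,[0.0002,-0.004,0],[0,0,0]],[1,[0.0002,-0.004,0],[0,0,0]],[1,[0,-0.003,0],[0,0,0]],[1,[0,0,0],[0,0,0]],[1,[0,0,0],[0,0,0]]]'

```text
time_s: 12.47
tcp_pos: [0.4823, -0.073, 0.0672]
orientation: [[0.999, 0.045, 0.002], [0.045, -0.999, 0.0], [0.002, -0.0, -1.0]]
contact_force: [1.4, 2.9, 2.0]
grip_width: 0.0003
```

Run:
```python
from h import *
im,d,i=snap('scene'); cv2.imwrite('pics/s9.png',cv2.cvtColor(cv2.resize(im[60:220,150:330],None,fx=4,fy=3.7),cv2.COLOR_RGB2BGR))
o=env.observe();print(o['tcp_pos'],o['contact_force'])
```

```text
[ 0.4821 -0.073   0.0671] [0.9546 2.448  2.0436]
```

View pics/s9.png

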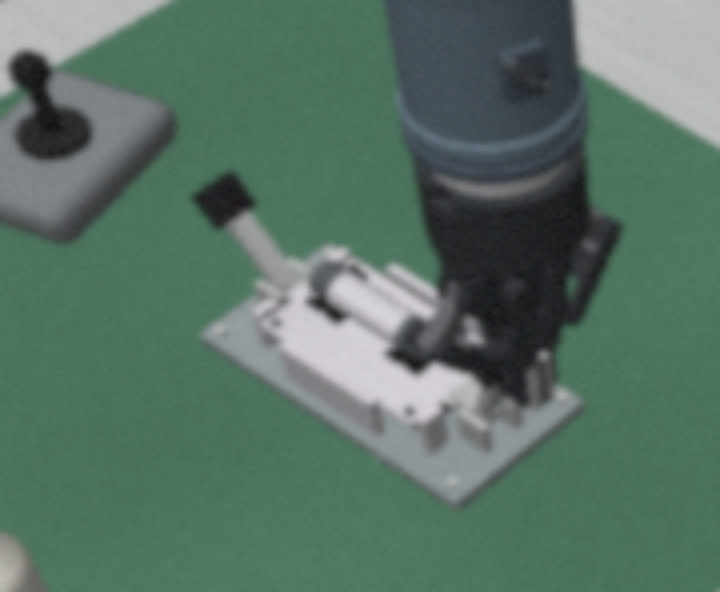

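Left lever is about half in and the lens is undisturbed. Backing off and going to the right lever.

Call:
jog_arm --motion '[[1,[0,0.02,0],[0,0,0]],[1,[0,0,0.035],[0,0,0]],[1,[0,0,0.04],[0,0,0]],[1,[0,-0.01,0.03],[0,0,0]],[1,[0.0014,-0.035,0],[0,0,0]],[1,[0.0014,-0.04,0],[0,0,0]],[1,[0.0014,-0.04,0],[0,0,0]],[1,[0.0014,-0.04,0],[0,0,0]],[1,[0.0014,-0.04,0],[0,0,0]],[1,[0.0014,-0.04,0],[0,0,0]],[1,[0.0014,-0.04,0],[0,0,0]],[1,[0.001,-0.008,0],[0,0,0]]]'

```text
time_s: 13.52
tcp_pos: [0.489, -0.3554, 0.171]
orientation: [[0.999, 0.035, -0.003], [0.035, -0.999, -0.005], [-0.003, 0.005, -1.0]]
contact_force: [-0.5, -0.6, -0.4]
grip_width: 0.0
```

Call:
jog_arm --motion '[[1,[0,0,0],[0,0,0]],[1,[0,0,0],[0,0,0]],[1,[0,0,0],[0,0,0]]]'

```text
time_s: 13.77
tcp_pos: [0.4922, -0.3441, 0.1715]
orientation: [[0.999, 0.047, -0.001], [0.047, -0.999, 0.001], [-0.001, -0.001, -1.0]]
contact_force: [-1.8, 0.3, 0.1]
grip_width: 0.0001
```

Run:
```python
from h import *
im,d,i=snap('wrist','w10.png')
im,d,i=snap('scene'); cv2.imwrite('pics/s10.png',cv2.cvtColor(cv2.resize(im[60:220,150:330],None,fx=4,fy=3.7),cv2.COLOR_RGB2BGR))
o=env.observe();print(o['tcp_pos'],o['contact_force'])
```

```text
[ 0.4926 -0.344   0.1718] [-0.7873 -0.9272  0.4388]
```

View pics/w10.png

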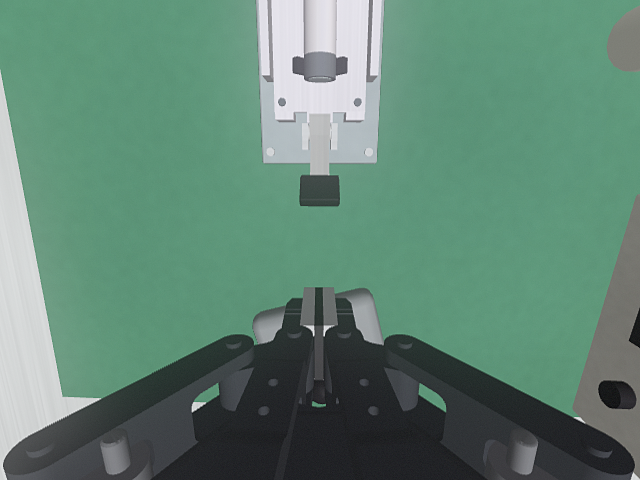

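View pics/s10.png

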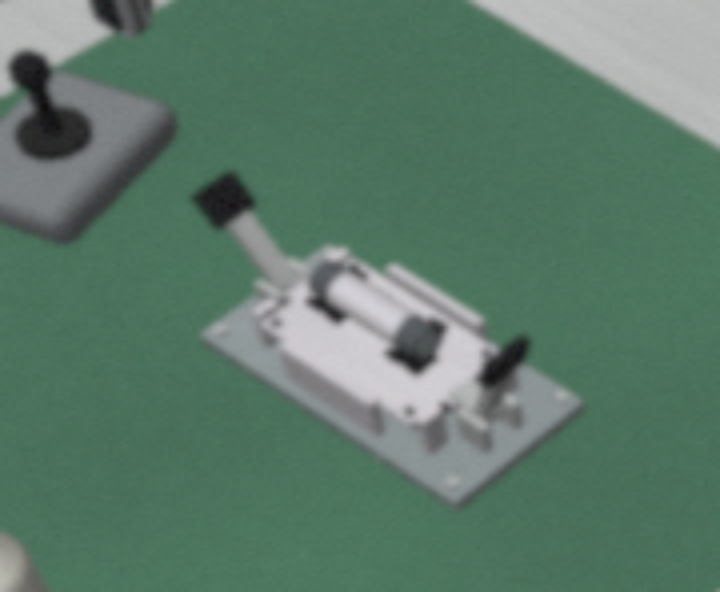

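Run:
```python
import numpy as np
W=np.load('pics/top1.npz')['W']
for y in np.arange(-.34,-.56,-.02):
    k=(W[...,1]<y)&(W[...,1]>y-.02)&(np.abs(W[...,0]-.49)<.08)
    print(round(y,2),k.sum(),W[k][:,2].max() if k.any() else '')
```

```text
-0.34 652 0.005016831662361665
-0.36 765 0.004668166136807095
-0.38 742 0.006236781582221518
-0.4 1024 0.03405596194240468
-0.42 1029 0.036366397228070335
-0.44 996 0.09554959206753844
-0.46 744 0.09544937839614964
-0.48 523 0.03597194939077342
-0.5 396 0.032632499897432776
-0.52 426 0.005297122957532041
-0.54 62 0.004954079187140525
-0.56 0
```

The joystick is clear of the path. Lowering outside the right paddle.

Call:
jog_arm --motion '[[1,[0,0,-0.03],[0,0,0]],[1,[0,0,-0.035],[0,0,0]],[1,[0,0,-0.025],[0,0,0]],[1,[0,0,-0.015],[0,0,0]],[1,[0,0,0],[0,0,0]],[1,[0,0,0],[0,0,0]],[1,[0,0.005,0],[0,0,0]],[1,[0,0.005,0],[0,0,0]],[1,[0,0.005,0],[0,0,0]],[1,[0,0.005,0],[0,0,0]],[1,[0,0,0],[0,0,0]]]'

```text
time_s: 14.78
tcp_pos: [0.4931, -0.3253, 0.0678]
orientation: [[0.999, 0.046, 0.001], [0.046, -0.999, -0.001], [0.001, 0.001, -1.0]]
contact_force: [-0.5, 0.4, 1.2]
grip_width: 0.0001
```

Call:
jog_arm --motion '[[1,[-0.0002,0.004,0],[0,0,0]],[1,[-0.0002,0.004,0],[0,0,0]],[1,[-0.0002,0.004,0],[0,0,0]],[1,[-0.0002,0.004,0],[0,0,0]],[1,[-0.0002,0.004,0],[0,0,0]],[1,[-0.0002,0.004,0],[0,0,0]],[1,[0,0,0],[0,0,0]]]'

```text
time_s: 15.37
tcp_pos: [0.4919, -0.3024, 0.0675]
orientation: [[0.999, 0.045, 0.002], [0.045, -0.999, -0.001], [0.001, 0.002, -1.0]]
contact_force: [0.5, -3.8, 2.9]
grip_width: -0.0004
```

Call:
jog_arm --motion '[[1,[-0.0002,0.004,0],[0,0,0]],[1,[-0.0002,0.004,0],[0,0,0]],[1,[-0.0002,0.004,0],[0,0,0]],[1,[0,0.003,0],[0,0,0]],[1,[0,0.003,0],[0,0,0]],[1,[0,0.002,0],[0,0,0]],[1,[0,0.001,0],[0,0,0]],[1,[0,0,0],[0,0,0]]]'

```text
time_s: 16.03
tcp_pos: [0.4902, -0.2802, 0.0665]
orientation: [[0.999, 0.045, -0.001], [0.045, -0.999, 0.001], [-0.001, -0.001, -1.0]]
contact_force: [-0.2, -1.1, 0.1]
grip_width: 0.0003
```

Call:
jog_arm --motion '[[1,[0,0.001,0],[0,0,0]],[1,[0,0.001,0],[0,0,0]],[1,[0,0.001,0],[0,0,0]],[1,[0,0,0],[0,0,0]]]'

```text
time_s: 16.37
tcp_pos: [0.4902, -0.278, 0.0667]
orientation: [[0.999, 0.045, -0.001], [0.045, -0.999, -0.0], [-0.001, 0.0, -1.0]]
contact_force: [-1.0, -3.3, 1.2]
grip_width: 0.0005
```

Call:
jog_arm --motion '[[1,[0,0.001,0],[0,0,0]],[1,[0,0.001,0],[0,0,0]],[1,[0,0,0],[0,0,0]]]'

```text
time_s: 16.62
tcp_pos: [0.4902, -0.2778, 0.0667]
orientation: [[0.999, 0.044, -0.0], [0.044, -0.999, -0.002], [-0.0, 0.002, -1.0]]
contact_force: [-1.5, -6.9, -1.7]
grip_width: -0.0003
```

Call:
jog_arm --motion '[[1,[0,0.001,0],[0,0,0]],[1,[0,0.001,0],[0,0,0]],[1,[0,0,0],[0,0,0]]]'

```text
time_s: 16.87
tcp_pos: [0.4901, -0.2777, 0.0668]
orientation: [[0.999, 0.042, 0.0], [0.042, -0.999, -0.004], [0.0, 0.004, -1.0]]
contact_force: [-0.9, -11.1, -3.5]
grip_width: 0.0002
```

Run:
```python
from h import *
im,d,i=snap('wrist','w11.png')
im,d,i=snap('scene'); cv2.imwrite('pics/s11.png',cv2.cvtColor(cv2.resize(im[60:220,150:330],None,fx=4,fy=3.7),cv2.COLOR_RGB2BGR))
o=env.observe();print(o['tcp_pos'],o['contact_force'])
```

```text
[ 0.4902 -0.2777  0.0668] [ -0.8301 -10.6616  -2.4937]
```

View pics/s11.png

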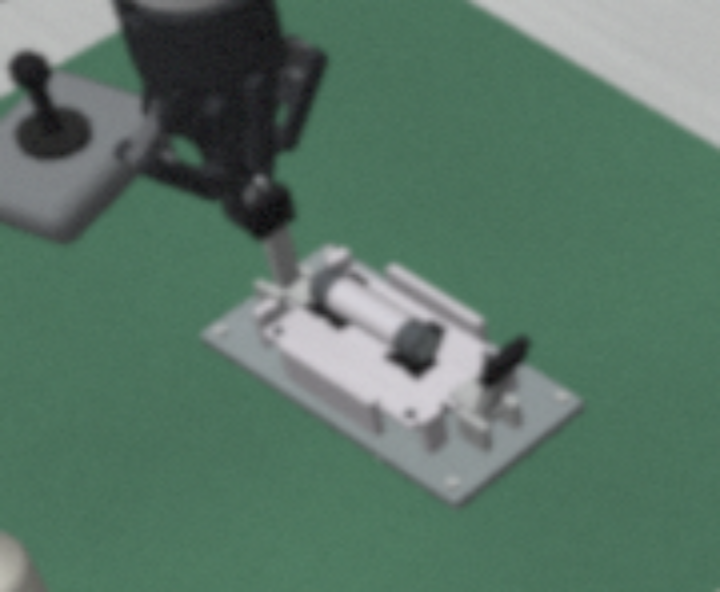

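View pics/w11.png

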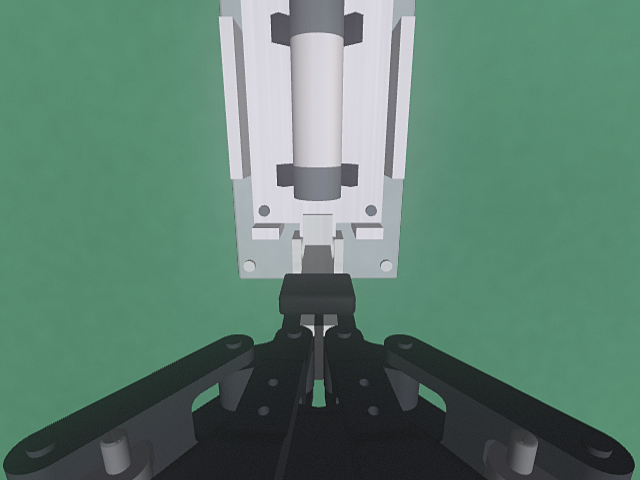

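Right lever is against its stop: 11 N with no further motion. Its paddle is upright at (317,293) and the lens is still in the saddles. Now the left lever for the rest.

Call:
jog_arm --motion '[[1,[0.0005,-0.025,0],[0,0,0]],[1,[0,-0.005,0.03],[0,0,0]],[1,[0,0,0.04],[0,0,0]],[1,[0,0,0.035],[0,0,0]],[1,[-0.0014,0.035,0],[0,0,0]],[1,[-0.0016,0.039,0],[0,0,0]],[1,[-0.0016,0.039,0],[0,0,0]],[1,[-0.0016,0.039,0],[0,0,0]],[1,[-0.0016,0.039,0],[0,0,0]],[1,[-0.0016,0.039,0],[0,0,0]],[1,[-0.001,0.03,0],[0,0,0]],[1,[0,0,0],[0,0,0]]]'

```text
time_s: 17.97
tcp_pos: [0.4802, -0.0355, 0.1722]
orientation: [[0.998, 0.055, 0.001], [0.055, -0.998, 0.004], [0.001, -0.004, -1.0]]
contact_force: [-0.5, 0.0, 0.1]
grip_width: 0.0001
```

Call:
jog_arm --motion '[[1,[0,0,0],[0,0,0]],[1,[0,0,0],[0,0,0]]]'

```text
time_s: 18.13
tcp_pos: [0.4805, -0.0439, 0.1716]
orientation: [[0.999, 0.045, -0.0], [0.045, -0.999, 0.0], [-0.0, -0.0, -1.0]]
contact_force: [-0.5, 0.4, -0.5]
grip_width: 0.0001
```

Call:
jog_arm --motion '[[1,[0,0,-0.03],[0,0,0]],[1,[0,0,-0.035],[0,0,0]],[1,[0,0,-0.025],[0,0,0]],[1,[0,0,-0.015],[0,0,0]],[1,[0,0,0],[0,0,0]],[1,[0,-0.01,0],[0,0,0]],[1,[0,-0.01,0],[0,0,0]],[1,[0,-0.005,0],[0,0,0]],[1,[0.0002,-0.004,0],[0,0,0]],[1,[0.0002,-0.004,0],[0,0,0]],[1,[0.0002,-0.004,0],[0,0,0]],[1,[0,0,0],[0,0,0]]]'

```text
time_s: 19.13
tcp_pos: [0.4818, -0.0817, 0.0672]
orientation: [[0.999, 0.044, 0.001], [0.044, -0.999, -0.0], [0.001, 0.0, -1.0]]
contact_force: [-0.6, 1.5, -0.1]
grip_width: 0.0002
```

Call:
jog_arm --motion '[[1,[0.0002,-0.003,0],[0,0,0]],[1,[0.0002,-0.003,0],[0,0,0]],[1,[0.0002,-0.003,0],[0,0,0]],[1,[0,-0.002,0],[0,0,0]],[1,[0,-0.001,0],[0,0,0]],[1,[0,0,0],[0,0,0]]]'

```text
time_s: 19.63
tcp_pos: [0.4819, -0.0934, 0.0667]
orientation: [[0.999, 0.044, -0.0], [0.044, -0.999, -0.0], [-0.0, 0.0, -1.0]]
contact_force: [-0.9, 0.6, 0.3]
grip_width: 0.0
```

Call:
jog_arm --motion '[[1,[0,-0.001,0],[0,0,0]],[1,[0,-0.001,0],[0,0,0]],[1,[0,-0.001,0],[0,0,0]],[1,[0,-0.001,0],[0,0,0]],[1,[0,0,0],[0,0,0]]]'

```text
time_s: 20.05
tcp_pos: [0.482, -0.0972, 0.0668]
orientation: [[0.999, 0.045, 0.0], [0.045, -0.999, -0.0], [0.0, 0.0, -1.0]]
contact_force: [0.9, 1.6, 0.5]
grip_width: 0.0002
```

Call:
jog_arm --motion '[[1,[0,-0.001,0],[0,0,0]],[1,[0,-0.001,0],[0,0,0]],[1,[0,-0.001,0],[0,0,0]],[1,[0,0,0],[0,0,0]]]'

```text
time_s: 20.38
tcp_pos: [0.482, -0.098, 0.0669]
orientation: [[0.999, 0.046, 0.0], [0.046, -0.999, 0.002], [0.0, -0.002, -1.0]]
contact_force: [-0.3, 6.7, 2.5]
grip_width: -0.0003
```

Call:
jog_arm --motion '[[1,[0,-0.001,0],[0,0,0]],[1,[0,-0.001,0],[0,0,0]],[1,[0,-0.001,0],[0,0,0]],[1,[0,0,0],[0,0,0]]]'

```text
time_s: 20.72
tcp_pos: [0.482, -0.0981, 0.0669]
orientation: [[0.999, 0.049, 0.0], [0.049, -0.999, 0.005], [0.001, -0.005, -1.0]]
contact_force: [-1.1, 14.8, 3.6]
grip_width: 0.0001
```

Call:
jog_arm --motion '[[1,[0,0.02,0],[0,0,0]],[1,[0,0.01,0.01],[0,0,0]],[1,[0,0,0.04],[0,0,0]],[1,[0,0,0.04],[0,0,0]],[1,[0,0,0.04],[0,0,0]],[1,[0,-0.03,0.02],[0,0,0]],[1,[0.003,-0.035,0],[0,0,0]],[1,[0.003,-0.04,0],[0,0,0]],[1,[0.003,-0.04,0],[0,0,0]],[1,[0,-0.04,0],[0,0,0]],[1,[0,-0.03,0],[0,0,0]],[1,[0,0,0],[0,0,0]]]'

```text
time_s: 21.72
tcp_pos: [0.4885, -0.2967, 0.217]
orientation: [[0.999, 0.035, -0.001], [0.035, -0.999, -0.004], [-0.001, 0.004, -1.0]]
contact_force: [-0.5, -0.3, -0.7]
grip_width: 0.0
```

Call:
jog_arm --motion '[[1,[0,0,0],[0,0,0]],[1,[0,0,0],[0,0,0]],[1,[0,0,0],[0,0,0]]]'

```text
time_s: 21.97
tcp_pos: [0.4911, -0.2863, 0.2171]
orientation: [[0.999, 0.047, -0.0], [0.047, -0.999, 0.0], [-0.0, -0.0, -1.0]]
contact_force: [0.1, -0.3, -0.5]
grip_width: -0.0002
```

Run:
```python
from h import *
o=env.observe();print(o['time_s'],o['tcp_pos'],o['contact_force'])
im,d,i=snap('wrist','w12.png');W=cloud(d,i);np.savez('pics/w12.npz',W=W)
im,d,i=snap('scene'); cv2.imwrite('pics/s12.png',cv2.cvtColor(cv2.resize(im[60:220,150:330],None,fx=4,fy=3.7),cv2.COLOR_RGB2BGR))
c,s=np.cos(np.radians(2.55)),np.sin(np.radians(2.55))
D=(W-np.array([.487,-.187,0]))@np.array([[c,-s,0],[s,c,0],[0,0,1]])
x,y,z=D[...,0],D[...,1],D[...,2]
def st(n,k):
    P=D[k]
    if len(P): print(n,len(P),P.mean(0),P.min(0),P.max(0))
st('lens',(abs(x)<.012)&(abs(y)<.06)&(z>.045)&(z<.08))
k=(abs(x)<.034)&(abs(x)>.022)&(abs(y)<.055)&(z>.018)&(z<.036); st('carrier',k)
if k.any():
    A=np.c_[D[k][:,:2],np.ones(k.sum())];print('plane',np.linalg.lstsq(A,D[k][:,2],rcond=None)[0])
for n,q in(('left',1),('right',-1)):
    st(n+' paddle',(abs(x)<.016)&(y*q>.065)&(y*q<.14)&(z>.065)&(z<.11))
```

```text
21.9667 [ 0.4911 -0.2863  0.2171] [ 0.0769 -0.3339 -0.5122]
lens 2663 [-0.0001 -0.0009  0.0576] [-0.0116 -0.0421  0.045 ] [0.012  0.0376 0.063 ]
carrier 3320 [0.     0.0027 0.0252] [-0.034  -0.0547  0.0223] [0.034  0.0549 0.0298]
plane [0.0011 0.0009 0.0252]
left paddle 239 [0.     0.0712 0.0751] [-0.0137  0.0703  0.0652] [0.0138 0.0724 0.0825]
right paddle 501 [-0.0002 -0.0737  0.0926] [-0.0138 -0.0787  0.0669] [ 0.0137 -0.0708  0.0989]
```

View pics/w12.png

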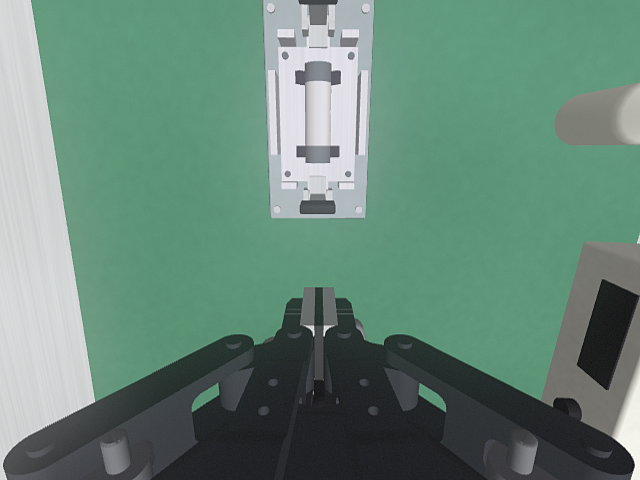

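View pics/s12.png

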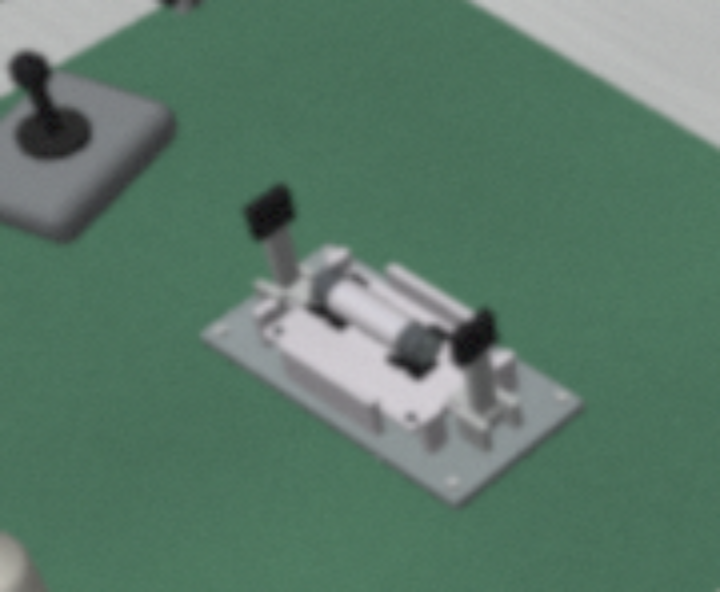

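Both levers are upright, the carrier's upper face is level at 25.2 mm (25 expected), and the lens is in the cradle. I'll check its lengthwise centring against the saddles.

Run:
```python
import numpy as np
np.set_printoptions(precision=4,suppress=True)
c,s=np.cos(np.radians(2.55)),np.sin(np.radians(2.55))
for f in ('w7','w12'):
    W=np.load(f'pics/{f}.npz')['W']
    D=(W-np.array([.487,-.187,0]))@np.array([[c,-s,0],[s,c,0],[0,0,1]])
    x,y,z=D[...,0],D[...,1],D[...,2]
    h=0.009 if f=='w7' else 0
    l=(abs(x)<.004)&(abs(y)<.06)&(z>.058+h)&(z<.064+h)
    print(f,'lens top',D[l].min(0),D[l].max(0))
    for q in(1,-1):
        for sx in (1,-1):
            k=(x*sx>.0135)&(x*sx<.019)&(abs(y-q*.03)<.012)&(z>.042+h)&(z<.053+h)
            P=D[k]
            if len(P): print(' saddle',q,sx,len(P),P[:,1].min(),P[:,1].max(),np.median(P[:,1]))
    h=.009 if f=='w7' else 0
    for sx in(1,-1):
        k=(x*sx>.026)&(x*sx<.033)&(z>.0215+h)&(z<.0275+h)&(abs(y)<.07); P=D[k]
        print(' carrier ends',P[:,1].min(),P[:,1].max())
```

```text
w7 lens top [-0.004  -0.0403  0.067 ] [0.004  0.0398 0.0706]
 saddle 1 1 294 0.024398215171916832 0.035169545978040576 0.030538492713231898
 saddle 1 -1 328 0.024557833245109524 0.03505087536841873 0.03039209815075926
 saddle -1 1 246 -0.03573077764726613 -0.024245444117472717 -0.028716500334077053
 saddle -1 -1 278 -0.035627794384047576 -0.024261267629282112 -0.028468267593774486
 carrier ends -0.06341866311691975 0.06580602420939845
 carrier ends -0.06101292900896065 0.06583643649391087
w12 lens top [-0.004  -0.0411  0.058 ] [0.0037 0.0371 0.063 ]
 saddle 1 1 93 0.022638593935122537 0.03287641020968014 0.027252884279074813
 saddle 1 -1 85 0.022950863372441774 0.03311752136352855 0.02759357951621237
 saddle -1 1 67 -0.03630553787688797 -0.027755876466937012 -0.03200398556859233
 saddle -1 -1 72 -0.03638995758991667 -0.026995344875567852 -0.03166001183205556
 carrier ends -0.06003989856940205 0.060378131283347
 carrier ends -0.05953856065488003 0.06040902501222451
```

```bash
python3 -c "
from bench import env,workorder
print(workorder.close_job(), env.observe()['time_s'])"
```

```text
the job is handed in; nothing more can be done
the job is handed in; nothing more can be done
```

The lens barrel is lying in the V cradle, both levers are fully in, and the carrier is down and level. I handed the job in at about 22 s; handing in gives no verdict.

**What I did**
- I picked the smallest barrel out of the tray and lowered it into the raised cradle under light contact (about 2 N). I let go of it while both levers were still out.
- I then swung the left lever halfway in, the right one fully in, and the left one fully in. At their stops I pressed until neither moved further (about 11 N right, 15 N left).

**Last checks**
- **Carrier:** its upper face is at 25.2 mm, where 25 mm is home, and it is level to within about 0.1°.
- **Levers:** both paddles look upright. Only the lower part of the left one was measured, because it was partly out of the wrist picture.
- **Lens:** it lies in both saddles, centred on them to within about 0.5 mm. The carrier and lens together moved about 2 mm towards -y within the dock's play.
- **Gripper:** it ended well clear of everything.

**Disagreement:** the top and wrist cameras differed by about 3 mm. I used the wrist camera, whose two views of the dock from different angles agreed.

**Not checked:** I took no final measurement of the bystanders. The arm passed over or clear of all of them.

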